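# Clear the roller track and dock the tube rack

### The job

The rack of sample tubes has to go into the docking bay at the left-hand end of the roller track. Take the staining jar off the rollers and stand it upright on the desk, swing the gate arm open, slide the rack along the rollers, without lifting or tipping it, until it is fully home against the bay's end stop, then swing the gate fully shut behind it. Do not disturb the two bottles and the stamp that stand near the track.

Things in the scene. Friction and masses are not known exactly. Their poses are not given: they have to be found in the camera images.
- track: Aluminium roller track, fixed to the desk, 490 long, 82 wide (mm). Origin: centre of its underside, on the desk. y: along it, from the open entry end (y -245, robot's right) to the bay; x: across it, away from the robot; z up. 22 free rollers, 19 thick, 22 apart, tops 45 above the desk, between side frames with inner faces 66 apart and tops 57 above the desk.
- bay_stop (a point): Centre of the rubber end stop's face, at roller-top height: (0, 235, 45) mm in the track's frame. A fully home rack touches it, its origin then at (0, 163, 45). The bay runs from y 90 to 235: white cheeks, tops 79 mm above the desk, inner faces 62 mm apart, flared at the mouth; end wall 90 mm wide, 110 mm high.
- gate (a joint): Gate arm, a flat bar 10 mm wide, 64 to 76 mm above the desk, just before the bay. 0 rad = shut, across the track, pointing along the track's +x. Opens clockwise seen from above, sweeping over the rollers towards the entry; at 1.57 it lies on the robot's side, pointing along the track's -y, clear of the rack; stop at 1.65. No spring, friction about 0.5 N at the peg: stays where left.
- gate_hinge (a point): Gate pin axis, 70 mm above the desk: (-52, 75, 70) mm in the track's frame.
- gate_peg_top (a point): Centre of the top of the black upright handle peg near the free end of the gate arm: peg 14 mm in diameter, standing from 76 to 128 mm above the desk, its axis 112 mm from the gate pin's axis.
- rack: White plastic rack of test tubes, 58 wide (x), 144 long (y), 58 high (mm), with flat end plates 52 wide, 58 high at y = +-72. Four capped tubes fixed in it reach 88 above its underside. Origin: centre of its underside. It stands on the rollers near the entry end, its y axis along the track's within a few degrees; 0.1 to 0.4 kg; rolls with under 2 N.
- jar: Round staining jar with a dark screw lid, standing upright on the rollers between the rack and the gate. Body about 59 mm in diameter up to 85 mm, lid 48 mm in diameter, 102 mm high in all. Origin: centre of its underside. 0.1 to 0.3 kg.
- wash_bottle: Bystander: clear plastic bottle with white cap, 60 mm in diameter, 135 mm high, on the desk. Origin: centre of its underside.
- amber_bottle: Bystander: amber bottle with black cap, 52 mm in diameter, 112 mm high, on the desk. Origin: centre of its underside.
- stamp: Bystander: wooden-handled stamp, 26 x 48 mm, 68 mm high, on the desk. Origin: centre of its underside.
Mind the look-alikes: they are no part of the job. What is shaped like the jar but pink is not meant.

How it is judged:
By the outcome, as a careful person would: the job done as asked, in the order asked, and still so for the second after the job is handed in, with the robot touching nothing.
It also fails if it takes over 72 s, if anything falls off the work surface, if the arm or the gripper's body presses on something with over 40 N, if the wrist force passes 120 N, or if a joint passes its speed limit or range.

### The arm

A 6-joint arm with a two-finger parallel gripper is mounted at the origin on a cart in front of the work surface, level with it; the furniture and walls round the work are solid. World frame = base frame: x ahead of the robot, y to its left, z up, the work surface at z = 0. Lengths are in mm, angles in rad, forces in N, time in s.
With the tool pointing down it reaches from about 350 to 775 mm from the base axis. Payload 7.3 kg.
Tool frame: the origin (TCP) lies at the very end of the fingers, on their centre line; the grasp point (between the pads) lies 19 mm behind it; x points along the fingers, z is the direction in which the jaws open and shut, and the axes are right-handed (so a half turn about x gives the same grasp; the last joint's range is limited). The gripper opens to 92 mm and grips with 3 to 60 N. Pads are 19 mm wide; open, the fingers measure 130 mm over their backs; the gripper's body (75 mm by 190 mm) begins 47 mm behind the grasp point.
Start: joints at [-1.251, 0.342, 1.524, -0, 1.275, -0.146], TCP at [235.821, -469.077, 226.741] pointing down, gripper open.
Joint ranges: [-2.53, 2.53], [-0.77, 2.02], [0.04, 2.7], [-1, 4.14], [0.28, 2.66], [-3.11, 3.11]. Speed limits (rad/s): [2.57, 2.57, 3.14, 3.14, 3.14, 3.14].

### API

Orientations are given as [roll, pitch, yaw] about the fixed x, y, z axes, in that order (R = Rz(yaw) Ry(pitch) Rx(roll)).
In Python, from plant import * gives the robot as it stands.
- The arm moves only by the tool carry_out, never from a script. Its argument "rows" is a list of rows, each a list of 4 numbers: the shift along the world's x, y, z in mm, then the turn about the world's z in degrees. In form: [[x, y, z, twist], ...]. A call has 1 to 20 rows; each row is the pose to reach, as a shift and turn from the pose measured when the call began; what a row does not reach only later rows make up. A row lasts 1/12 s, in which the tool goes at most 41.7 mm and 7.16 degrees, less where a joint would pass 70% of its speed; a pose out of reach is approached as far as the arm can. A call with a gripper value outside its range is refused whole. "hand" is the finger opening in mm, from 0 to 91.8, set as the call begins (left out, the last holds). The fingers move at their own pace and stop on an object; the grip force is fixed at half the most. Time passes only in rows, so rows that repeat a pose let the fingers close. It gives the time, the measured TCP pose, the force and the opening at its end, in the units of the state.
- get_obs(): the state, without advancing time (a new reading comes with each control period).
- capture(name): name is "scene" or "top"; returns the picture (480x640x3 uint8, red, green, blue); there is no depth.
- camera_info(name): a dict with "camera_matrix" (3x3 intrinsics, pixels), "pose" (4x4, takes a point from camera to world coordinates). Camera axes: x right, y down, z forward; pixel columns grow to the right and rows downward; lengths in mm; the calibration is good to about 2 mm. A picture is of the moment at which its call begins. camera_info takes no time and is no camera call.
- close_job(): hands the job in, once; it reports no verdict.
The state is a dict: "time": time; "joint_positions": joint angles; "dq": joint speeds; "tau": joint torques, N m; "tool_pos": TCP position; "tcp_rot": TCP orientation; "contact_force": force on the tool from outside, world axes, zero at the start; "moment": the same for the moment, N m; "grip_width": finger opening in mm.
Only numpy, scipy, OpenCV 4.12 (cv2) and the standard library are available. Lean on these libraries where they do the work, as an engineer would, in place of code of your own. Each camera call takes 0.05 s, during which the arm holds its last target. There are 200 camera calls.

## Working session

There is one attempt and no reset: what is moved stays moved. The work goes in short steps, Python scripts to look and compute and a tool call to move; the robot and the scene stay as the last step left them, time stands still between calls to the robot, and variables do not carry over. Pictures are saved under pics/ and viewed, about 8 in all and at most 12, crops included, and the job is handed in when it is done.

Besides the shell and the picture viewer there is one more tool, called after ">>>" as name(argument=value, ...) on one line, values as JSON. carry_out: Moves the arm, as the interface text tells. Its arguments: {"type":"object","properties":{"rows":{"type":"array"},"hand":{"type":"number"}},"required":["rows"]}

```bash
mkdir -p pics; ls; cat > h.py <<'E'
from plant import *
import numpy as np, cv2
def snap(cam,name):
    im=capture(cam); cv2.imwrite('pics/'+name+'.png',im[:,:,::-1]); return im
def ray(cam,u,v,z):
    c=camera_info(cam);K=np.array(c['camera_matrix']);T=np.array(c['pose'])
    d=T[:3,:3]@np.linalg.solve(K,[u,v,1]);o=T[:3,3]
    return (o+d*(z-o[2])/d[2]).round(1)
def proj(cam,p):
    c=camera_info(cam);K=np.array(c['camera_matrix']);T=np.array(c['pose'])
    q=K@(T[:3,:3].T@(np.array(p,float)-T[:3,3])); return (q[:2]/q[2]).round(1)
E
python3 - <<'E'
from h import *
snap('scene','s1');snap('top','t1')
for n in('scene','top'):print(camera_info(n))
print(get_obs())
E
```

```text
pics
{'camera_matrix': array([[546.77020767,   0.        , 312.06637193],
       [  0.        , 546.77020767, 237.66429805],
       [  0.        ,   0.        ,   1.        ]]), 'pose': array([[-8.34567780e-01, -4.26647546e-01,  3.48523302e-01,
         1.02600368e+02],
       [-5.50857632e-01,  6.37953681e-01, -5.38117989e-01,
         5.35572214e+02],
       [ 7.24499599e-03, -6.41082656e-01, -7.67437644e-01,
         1.01142394e+03],
       [ 0.00000000e+00,  0.00000000e+00,  0.00000000e+00,
         1.00000000e+00]])}
{'camera_matrix': array([[462.53296312,   0.        , 315.8236777 ],
       [  0.        , 462.53296312, 231.36618477],
       [  0.        ,   0.        ,   1.        ]]), 'pose': array([[-1.11942776e-02, -9.92764145e-01,  1.19557688e-01,
         3.65817550e+02],
       [-9.99804876e-01,  9.16637544e-03, -1.74982008e-02,
        -7.86114391e+01],
       [ 1.62756757e-02, -1.19730239e-01, -9.92673044e-01,
         1.01996995e+03],
       [ 0.00000000e+00,  0.00000000e+00,  0.00000000e+00,
         1.00000000e+00]])}
{'time': 0.1, 'joint_positions': array([-1.25101798e+00,  3.42610574e-01,  1.52491259e+00, -5.93866766e-06,
        1.27536721e+00, -1.45992088e-01]), 'dq': array([-0.00029223, -0.00230463, -0.00177228,  0.00012915, -0.00162904,
       -0.00014911]), 'tau': array([ 2.23964758e-03, -4.32001412e+01, -2.44694513e+01,  7.19201867e-02,
        5.26349153e-02, -3.09367022e-05]), 'tool_pos': array([ 235.6943933 , -468.72854817,  226.13959983]), 'tcp_rot': array([2.9999768 , 1.5694986 , 1.89495263]), 'contact_force': array([-0.44101306, -0.87502096,  0.55035291]), 'moment': array([ 0.0223477 , -0.00118249, -0.01792724]), 'grip_width': 92.25739779688492}
```

View pics/t1.png

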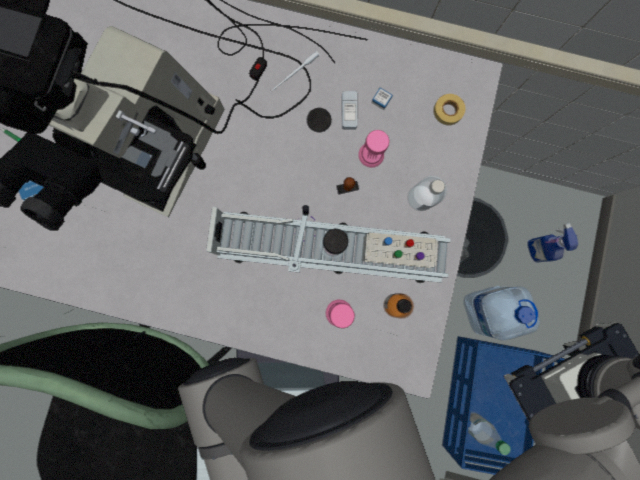

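View pics/s1.png

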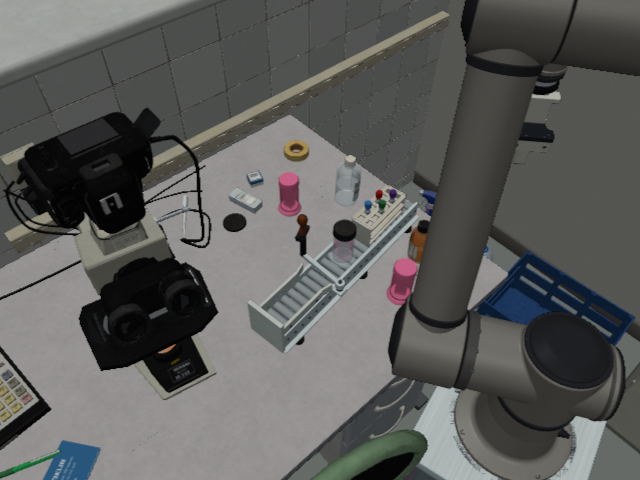

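Top view: the track runs from (215,230) to (448,258). The dark-lidded jar is at (336,241), the gate peg at (306,210), the hinge at (295,266) and the rack at (400,250). There are four jar candidates:
- The one on the rollers at (336,241) has a dark lid and stands between rack and gate, so it fits the description.
- The pink ones at (341,314) and (374,148) are look-alikes.
- The black disc at (319,119) lies flat on the desk.

I'll confirm this in an enlarged crop.

```bash
python3 - <<'E'
import cv2
a=cv2.imread('pics/t1.png')[185:335,200:460]
cv2.imwrite('pics/c1.png',cv2.resize(a,None,fx=3,fy=3,interpolation=cv2.INTER_CUBIC))
E
```

```text
(no output)
```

View pics/c1.png

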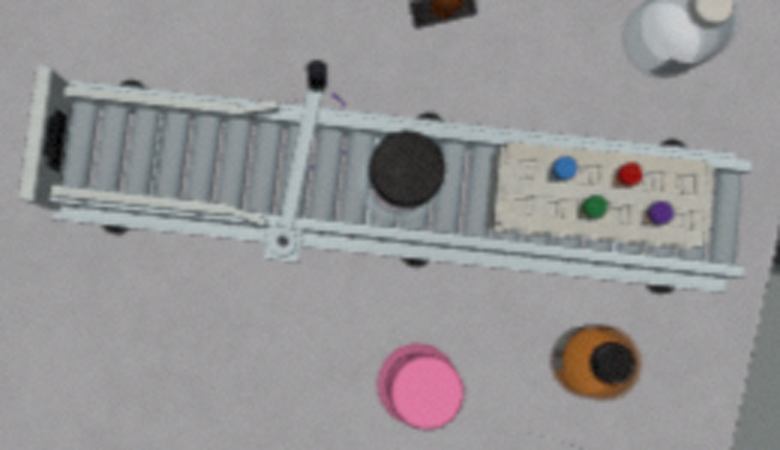

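The crop confirms it: the jar is the round dark lid at crop (407,169), between rack and gate. The peg top is at (317,67) and the hinge at (284,241). I'll fit the track pose next.

```bash
python3 - <<'E'
from h import *
from scipy.optimize import least_squares
f=lambda x,y:(200+(x+.5)/3-.5,185+(y+.5)/3-.5)
P=[((284,241),(-52,75,78)),((750,160),(41,-245,57)),((742,274),(-41,-245,57)),((45,68),(45,245,110)),((25,198),(-45,245,110)),((317,66),(60,75,128))]
def W(p,q):
    c,s=np.cos(p[2]),np.sin(p[2]); return np.array([p[0]+c*q[0]-s*q[1],p[1]+s*q[0]+c*q[1],q[2]])
r=least_squares(lambda p:np.concatenate([np.array(proj('top',W(p,q)))-f(*a) for a,q in P]),[500,-80,0],loss='soft_l1',diff_step=1e-3)
p=r.x;print('track',p.round(3),r.fun.round(1))
for n,q in dict(hinge=(-52,75,70),peg=(60,75,128),home=(0,163,45),stop=(0,235,45),entry=(0,-245,45),jarpk=(0,0,45)).items():print(n,W(p,q).round(1))
def loc(w):
    d=w[:2]-p[:2];c,s=np.cos(p[2]),np.sin(p[2]);return np.round([c*d[0]+s*d[1],-s*d[0]+c*d[1]],1)
for n,a,z in[('jar',(407,169),147),('pegtop',(317,66),128),('hinge',(284,241),76),('rackA',(500,143),103),('rackB',(712,161),103),('rackC',(704,248),103),('rackD',(494,232),103),('amber',(613,362),112),('pink',(427,394),100),('wash',(713,10),135),('stamp',(450,5),68),('purpletube',(660,213),133),('bluetube',(564,168),133)]:
    w=ray('top',*f(*a),z);print(n,w,'loc',loc(w))
w=ray('top',374,140,100);print('pink2',w,loc(w))
for n,(u,v) in dict(clearA=(260,300),clearB=(300,330),clearC=(265,190),edge=(430,395),edge2=(250,355)).items():
    w=ray('top',u,v,0);print(n,w,loc(w))
E
```

```text
track [ 461.974 -132.036    0.   ] [  3.1   0.4  -0.8 -17.8   3.6 -17.   -3.8   9.2   2.2  11.3  -8.8   0.1]
hinge [410. -57.  70.]
peg [522. -57. 128.]
home [462.  31.  45.]
stop [462. 103.  45.]
entry [ 462. -377.   45.]
jarpk [ 462. -132.   45.]
jar [ 452.2 -130.8  147. ] loc [-9.8  1.2]
pegtop [522.1 -74.4 128. ] loc [60.1 57.6]
hinge [410.9 -50.7  76. ] loc [-51.1  81.3]
rackA [ 473.4 -195.8  103. ] loc [ 11.4 -63.8]
rackB [ 460.  -337.2  103. ] loc [  -2.  -205.2]
rackC [ 402.1 -329.5  103. ] loc [ -59.9 -197.5]
rackD [ 414.1 -190.4  103. ] loc [-47.9 -58.4]
amber [ 328.6 -264.6  112. ] loc [-133.4 -132.6]
pink [ 308.9 -144.3  100. ] loc [-153.1  -12.3]
wash [ 555.7 -333.1  135. ] loc [  93.7 -201.1]
stamp [ 575.1 -167.6   68. ] loc [113.1 -35.6]
purpletube [ 423.6 -293.8  133. ] loc [ -38.4 -161.8]
bluetube [ 453.3 -232.9  133. ] loc [  -8.7 -100.9]
pink2 [ 664.8 -216.6  100. ] [202.8 -84.6]
clearA [339.2  26.7   0. ] [-122.8  158.7]
clearB [273.9 -59.9   0. ] [-188.1   72.1]
clearC [583.1  16.3   0. ] [121.1 148.3]
edge [ 133.9 -336.9    0. ] [-328.1 -204.9]
edge2 [222.6  47.8   0. ] [-239.4  179.8]
```

```bash
sed -i 's/return (q\[:2\]\/q\[2\]).round(1)/return q[:2]\/q[2]/' h.py; cat >> h.py <<'E'
f=lambda x,y:(200+(x+.5)/3-.5,185+(y+.5)/3-.5)
def W(p,q):
    c,s=np.cos(p[2]),np.sin(p[2]); return np.array([p[0]+c*q[0]-s*q[1],p[1]+s*q[0]+c*q[1],q[2]])
def loc(p,w):
    d=w[:2]-p[:2];c,s=np.cos(p[2]),np.sin(p[2]);return np.round([c*d[0]+s*d[1],-s*d[0]+c*d[1]],1)
E
python3 - <<'E'
from h import *
from scipy.optimize import least_squares
P=[((284,241),(-52,75,78)),((750,160),(41,-245,57)),((742,274),(-41,-245,57)),((45,68),(45,245,110)),((25,198),(-45,245,110)),((317,66),(60,75,128))]
r=least_squares(lambda p:np.concatenate([np.array(proj('top',W(p,q)))-f(*a) for a,q in P]),[460,-130,-.1],loss='soft_l1',x_scale=[10,10,.1])
p=r.x;print('track',p.round(4),r.fun.round(1))
for n,q in dict(hinge=(-52,75,70),peg=(60,75,128),home=(0,163,45),stop=(0,235,45),entry=(0,-245,45),xdir=(100,0,0)).items():print(n,W(p,q).round(1))
for n,a,z in[('jar',(407,169),147),('pegtop',(317,66),128),('rackA',(500,143),103),('rackB',(712,161),103),('rackC',(704,248),103),('rackD',(494,232),103),('amber',(613,362),112),('pink',(427,394),100),('wash',(713,10),135),('stamp',(450,5),68)]:
    w=ray('top',*f(*a),z);print(n,w,'loc',loc(p,w))
T=np.array(camera_info('scene')['pose']);print('stop in scene',proj('scene',W(p,(0,235,45))),'hinge',proj('scene',W(p,(-52,75,76))),'jar top',proj('scene',(452.2,-130.8,147)))
print(get_obs()['tcp_rot'])
E
```

```text
track [ 4.538401e+02 -1.312387e+02 -1.181000e-01] [-0.1 -0.1  1.1 -0.3  1.   0.7 -0.4 -1.   0.1  0.6 -5.4 -0.1]
hinge [411.  -50.6  70. ]
peg [522.3 -63.8 128. ]
home [473.1  30.6  45. ]
stop [481.5 102.1  45. ]
entry [ 425.  -374.5   45. ]
xdir [ 553.1 -143.     0. ]
jar [ 452.2 -130.8  147. ] loc [-1.7  0.2]
pegtop [522.1 -74.4 128. ] loc [61.1 64.5]
rackA [ 473.4 -195.8  103. ] loc [ 27.  -61.8]
rackB [ 460.  -337.2  103. ] loc [  30.4 -203.8]
rackC [ 402.1 -329.5  103. ] loc [ -28. -203.]
rackD [ 414.1 -190.4  103. ] loc [-32.5 -63.4]
amber [ 328.6 -264.6  112. ] loc [-108.6 -147.2]
pink [ 308.9 -144.3  100. ] loc [-142.4  -30.1]
wash [ 555.7 -333.1  135. ] loc [ 124.9 -188.4]
stamp [ 575.1 -167.6   68. ] loc [124.7 -21.8]
stop in scene [270.33802191 327.24493097] hinge [340.21051053 282.77205436] jar top [345.07314516 228.05454148]
[2.9999768  1.5694986  1.89495263]
```

```bash
cat >> h.py <<'E'
from scipy.spatial.transform import Rotation as Ro
def jaw():
    o=get_obs(); R=Ro.from_euler('xyz',o['tcp_rot']).as_matrix(); z=R[:,2]
    return o['tool_pos'].round(1),np.degrees(np.arctan2(z[1],z[0])).round(2),R[:,0].round(3),o['contact_force'].round(1),round(o['grip_width'],1)
p=np.array([453.84,-131.24,-.1181])
E
python3 - <<'E'
from h import *
print(jaw())
for n,u,v in(('disc',319,119),('scopefoot',170,213),('stage',203,163)):print(n,ray('top',u,v,0))
print(W(p,(140,115,0)),W(p,(61,64.5,0)))
E
```

```text
(array([ 235.7, -468.7,  226.1]), np.float64(-63.31), array([-0.   ,  0.001, -1.   ]), array([-0.4, -0.9,  0.6]), 92.3)
disc [ 747.6 -106.8    0. ]
scopefoot [532.7 226.8   0. ]
stage [646.1 155.8   0. ]
[606.414752   -33.53664769   0.        ] [522.01484692 -74.37665286   0.        ]
```

>>> carry_out(rows=[[20,30,0,5],[40,62,0,10],[60,94,0,15],[80,126,0,20],[100,158,0,25],[120,190,0,31],[140,220,0,37],[160,250,0,43],[180,282,0,49],[200,312,0,54],[210,328,0,56.5],[216.5,338,0,56.5],[216.5,338,-25,56.5],[216.5,338,-25,56.5],[216.5,338,-25,56.5]], hand=91.8)

```text
time: 1.35
tool_pos: [451.3, -130.2, 200.3]
tcp_rot: [2.891, 1.566, 2.773]
contact_force: [-0.2, -0.1, 0.8]
grip_width: 91.7
```

```bash
python3 - <<'E'
from h import *
print(jaw(),get_obs()['time'],get_obs()['joint_positions'])
E
```

```text
(array([ 451.3, -130.2,  200.3]), np.float64(-6.79), array([-0.005,  0.002, -1.   ]), array([-0.2, -0.1,  0.8]), 91.7) 1.35 [-4.44051022e-01  2.69138377e-01  1.70731848e+00 -4.02566265e-04
  1.17004553e+00 -3.25455196e-01]
```

Descend to z≈100 at the jar, then grip.

>>> carry_out(rows=[[1,-0.5,-25,0],[1,-0.5,-50,0],[1,-0.5,-75,0],[1,-0.5,-90,0],[1,-0.5,-100,0],[1,-0.5,-100,0],[1,-0.5,-100,0]])

```text
time: 1.93
tool_pos: [452.5, -131.4, 100.8]
tcp_rot: [2.899, 1.566, 2.779]
contact_force: [0.7, -0.0, -0.1]
grip_width: 91.3
```

>>> carry_out(rows=[[0,0,0,0],[0,0,0,0],[0,0,0,0],[0,0,0,0],[0,0,0,0],[0,0,0,0],[0,0,0,0],[0,0,0,0]], hand=40)

```text
time: 2.6
tool_pos: [452.8, -131.5, 101.0]
tcp_rot: [2.892, 1.567, 2.772]
contact_force: [1.2, -1.6, 0.2]
grip_width: 47.3
```

>>> carry_out(rows=[[0,0,0,0],[0,0,0,0],[0,0,0,0],[0,0,0,0]])

```text
time: 2.93
tool_pos: [452.8, -131.5, 101.0]
tcp_rot: [2.894, 1.567, 2.775]
contact_force: [1.2, 0.0, -0.2]
grip_width: 46.9
```

```bash
python3 - <<'E'
from h import *
s=snap('scene','s2');t=snap('top','t2')
a=cv2.resize(s[170:330,250:450],None,fx=3,fy=3);b=cv2.resize(t[180:320,200:350],None,fx=3,fy=3)
c=np.zeros((480,800,3),np.uint8);c[:480,:400]=cv2.resize(a,(400,480)) if 0 else cv2.resize(s[170:330,270:403],(400,480));c[:480,400:]=cv2.resize(t[180:340,270:403],(400,480))
cv2.imwrite('pics/c2.png',c[:,:,::-1]);print(jaw())
E
```

```text
(array([ 452.8, -131.5,  101. ]), np.float64(-6.84), array([-0.004,  0.001, -1.   ]), array([ 1.3, -0.3,  0.1]), 47.8)
```

View pics/c2.png

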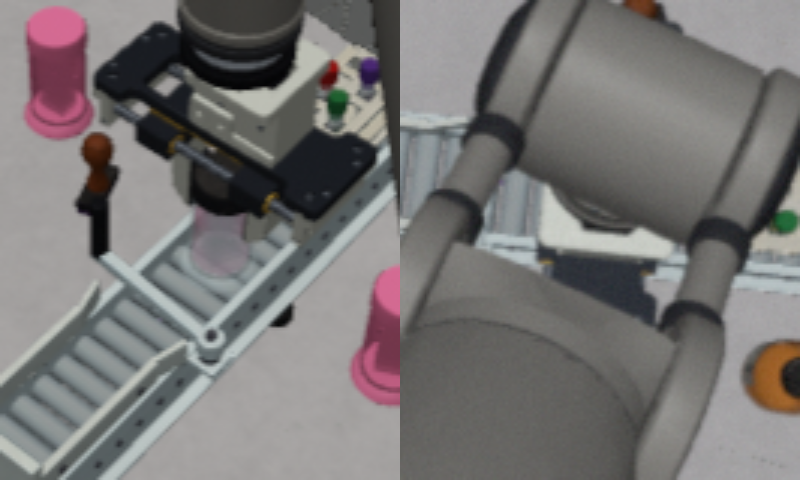

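The gripper is on the jar at combined crop (220,220). The opening holds at about 47 mm, so the body is slimmer there than at its foot. Lift and check it follows.

>>> carry_out(rows=[[0,0,5,0],[0,0,15,0],[0,0,30,0],[0,0,50,0],[0,0,75,0],[0,0,95,0],[0,0,105,0],[0,0,105,0]])

```text
time: 3.7
tool_pos: [453.6, -131.8, 208.3]
tcp_rot: [-1.953, 1.57, -2.072]
contact_force: [-0.6, -0.7, -3.2]
grip_width: 47.2
```

>>> carry_out(rows=[[8,5,0,0],[24,15,0,0],[44,28,0,0],[66,42,0,0],[88,56,0,0],[110,70,0,0],[130,83,0,0],[146,93,0,0],[153,98,0,0],[153,98,0,0],[153,98,-25,0],[153,98,-50,0],[153,98,-75,0],[153,98,-100,0],[153,98,-120,0],[153,98,-133,0],[153,98,-138,0],[153,98,-138,0]])

```text
time: 5.2
tool_pos: [605.0, -34.1, 68.7]
tcp_rot: [-3.079, 1.567, 3.084]
contact_force: [-0.8, -0.1, -2.6]
grip_width: 47.6
```

```bash
python3 - <<'E'
from h import *
s=snap('scene','s3')
cv2.imwrite('pics/c3.png',cv2.resize(s[130:330,200:440],(720,600))[:,:,::-1]);print(jaw())
E
```

```text
(array([606. , -34.2,  70.1]), np.float64(-6.87), array([-0.001, -0.   , -1.   ]), array([ 0.1, -0. , -2.5]), 47.5)
```

View pics/c3.png

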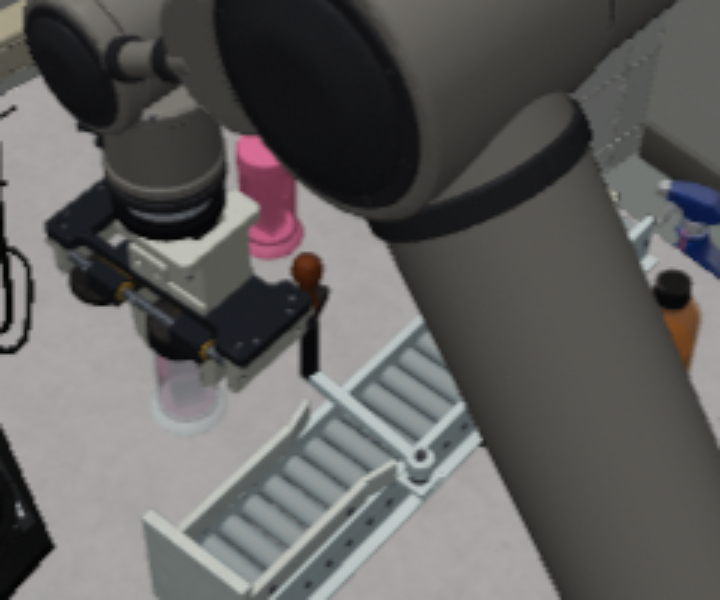

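The jar is upright in the grip just above clear desk, its foot at crop (190,420). Its underside should be about 14 mm up, so I'll lower it gently.

>>> carry_out(rows=[[0,0,-4,0],[0,0,-8,0],[0,0,-11,0],[0,0,-12.5,0],[0,0,-14,0],[0,0,-14,0]])

```text
time: 5.75
tool_pos: [606.0, -34.2, 56.2]
tcp_rot: [-2.844, 1.569, -2.964]
contact_force: [0.1, 0.6, -2.1]
grip_width: 47.4
```

>>> carry_out(rows=[[0,0,-0.7,0],[0,0,-1.4,0],[0,0,-1.4,0]])

```text
time: 6.0
tool_pos: [606.2, -34.3, 56.1]
tcp_rot: [-2.165, 1.57, -2.284]
contact_force: [-2.0, -0.2, 6.3]
grip_width: 47.4
```

The jar touches the desk. Release it and rise.

>>> carry_out(rows=[[0,0,0,0],[0,0,0,0],[0,0,0,0],[0,0,0,0],[0,0,0,0],[0,0,0,0]], hand=91.8)

```text
time: 6.5
tool_pos: [606.2, -34.2, 55.9]
tcp_rot: [-2.368, 1.57, -2.487]
contact_force: [0.9, -0.6, 0.2]
grip_width: 82.5
```

>>> carry_out(rows=[[0,0,8,0],[0,0,25,0],[0,0,50,0],[0,0,80,0],[0,0,110,0],[0,0,120,0],[-25,-12,120,0],[-50,-24,120,0],[-70,-34,120,0],[-84,-40,120,0],[-84,-40,120,0],[-84,-40,120,0]])

```text
time: 7.5
tool_pos: [522.1, -74.4, 176.2]
tcp_rot: [-1.74, 1.57, -1.86]
contact_force: [0.1, 0.5, 0.8]
grip_width: 91.9
```

```bash
python3 - <<'E'
from h import *
s=snap('scene','s4')
cv2.imwrite('pics/c4.png',cv2.resize(s[150:350,200:440],(720,600))[:,:,::-1]);print(jaw(), proj('scene',(522,-74.4,128)))
E
```

```text
(array([522.7, -74.2, 176.1]), np.float64(-6.89), array([ 0., -0., -1.]), array([ 0.2,  0.4, -1. ]), 91.8) [302.38244664 236.84722378]
```

View pics/c4.png

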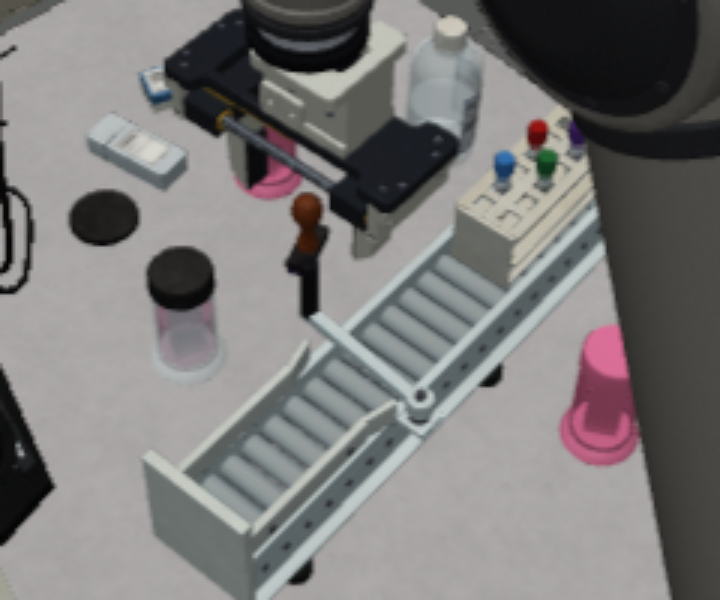

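The jar stands upright on the desk at crop (185,315). The peg top is at crop (308,262), matching the projection at (307,260). Descend on the peg and grip it.

>>> carry_out(rows=[[0,0,-25,0],[0,0,-50,0],[0,0,-70,0],[0,0,-85,0],[0,0,-88,0],[0,0,-88,0]], hand=60)

```text
time: 8.05
tool_pos: [522.9, -73.7, 87.1]
tcp_rot: [-3.133, 1.569, 3.031]
contact_force: [0.3, -0.9, 0.1]
grip_width: 60.9
```

>>> carry_out(rows=[[0,0,0,0],[0,0,0,0],[0,0,0,0],[0,0,0,0],[0,0,0,0],[0,0,0,0],[0,0,0,0],[0,0,0,0],[0,0,0,0],[0,0,0,0],[0,0,0,0]], hand=8)

```text
time: 8.97
tool_pos: [521.3, -73.3, 87.0]
tcp_rot: [3.074, 1.566, 2.955]
contact_force: [-6.0, 0.0, 4.5]
grip_width: 13.2
```

```bash
python3 - <<'E'
from h import *
j=jaw();print(j,get_obs()['time'],loc(p,j[0]))
# arc: 15 steps keep centre = measured TCP, hinge as fitted
h=W(p,(-52,75,0))[:2]; d=j[0][:2]-h; r=np.hypot(*d); a0=np.arctan2(d[1],d[0]); print('r',r,'theta',p[2]-a0)
for th in np.linspace(p[2]-a0,1.57,19)[1:]:
    a=p[2]-th; print((h+112*np.array([np.cos(a),np.sin(a)])-j[0][:2]).round(0).astype(int).tolist(),end=' ')
E
```

```text
(array([521.3, -73.3,  87. ]), np.float64(-6.84), array([-0.005,  0.001, -1.   ]), array([-6. ,  0. ,  4.5]), 13.2) 8.9667 [60.2 65.5]
r 112.56614468969404 theta 0.08462972362718067
[-3, -9] [-6, -18] [-9, -26] [-14, -34] [-19, -42] [-24, -49] [-31, -56] [-37, -62] [-45, -68] [-52, -73] [-61, -78] [-69, -81] [-78, -84] [-87, -87] [-96, -88] [-105, -89] [-114, -89] [-123, -89]
```

>>> carry_out(rows=[[-3,-9,0,0],[-6,-18,0,0],[-9,-26,0,0],[-14,-34,0,0],[-19,-42,0,0],[-24,-49,0,0],[-31,-56,0,0],[-37,-62,0,0],[-45,-68,0,0],[-52,-73,0,0],[-61,-78,0,0],[-69,-81,0,0],[-78,-84,0,0],[-87,-87,0,0],[-96,-88,0,0],[-105,-89,0,0],[-114,-89,0,0],[-123,-89,0,0],[-125,-89,0,0],[-125,-89,0,0]])

```text
time: 10.63
tool_pos: [395.2, -162.0, 87.1]
tcp_rot: [2.999, 1.564, 2.879]
contact_force: [1.0, 2.1, -1.8]
grip_width: 13.6
```

```bash
python3 - <<'E'
from h import *
j=jaw();l=loc(p,j[0]);print(j,l,'theta',np.arctan2(75-l[1],l[0]+52))
E
```

```text
(array([ 395.2, -162. ,   87.1]), np.float64(-6.86), array([-0.006,  0.002, -1.   ]), array([ 1. ,  2.1, -1.8]), 13.6) [-54.6 -37.5] theta 1.5939033244953165
```

Gate at about 1.59 rad. Release, lift, and move behind the rack.

>>> carry_out(rows=[[0,0,0,0],[0,0,0,0],[0,0,0,0],[0,0,0,0],[0,0,15,0],[0,0,40,0],[0,0,70,0],[0,0,95,0],[0,0,100,0],[0,0,100,0]], hand=40)

```text
time: 11.47
tool_pos: [396.1, -162.5, 188.6]
tcp_rot: [-2.845, 1.568, -2.964]
contact_force: [-0.7, 0.3, -1.2]
grip_width: 40.4
```

>>> carry_out(rows=[[3,-20,0,0],[8,-50,0,0],[14,-85,0,0],[20,-120,0,0],[26,-155,0,0],[30,-180,0,0],[32,-194,0,0],[32,-194,0,0],[32,-194,0,0]], hand=0)

```text
time: 12.22
tool_pos: [427.4, -356.1, 186.4]
tcp_rot: [2.854, 1.565, 2.734]
contact_force: [0.7, 0.0, 0.5]
grip_width: 0.1
```

```bash
python3 - <<'E'
from h import *
s=snap('scene','s5');t=snap('top','t5');j=jaw();print(j,loc(p,j[0]))
c=np.hstack([cv2.resize(s[150:330,270:470],(400,360)),cv2.resize(t[180:330,270:470],(480,360))[:,:400]])
cv2.imwrite('pics/c5.png',c[:,:,::-1])
E
```

```text
(array([ 427.7, -355.2,  187.4]), np.float64(-6.81), array([-0.005,  0.002, -1.   ]), array([ 0.1, -0.3,  0.1]), 0.5) [   0.4 -225.5]
```

View pics/c5.png

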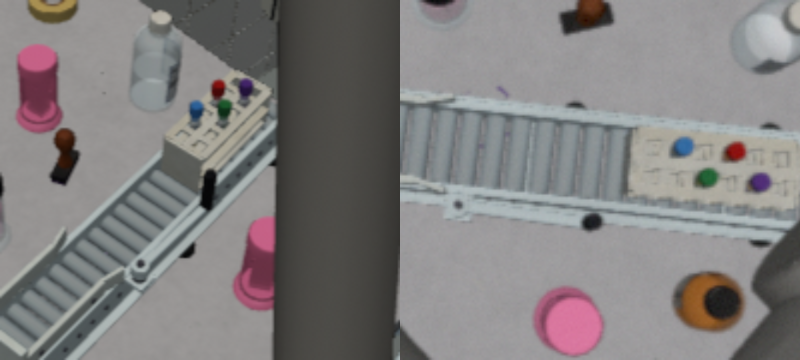

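The gate lies open along the near frame, its peg at left crop (208,188). The rack hasn't moved and its path is clear. Descend behind the rack and push until contact.

>>> carry_out(rows=[[0,0,-25,0],[0,0,-50,0],[0,0,-75,0],[0,0,-95,0],[0,0,-107,0],[0,0,-110,0],[0,0,-110,0]])

```text
time: 12.9
tool_pos: [427.4, -353.8, 76.8]
tcp_rot: [2.774, 1.564, 2.656]
contact_force: [-0.3, 0.3, 0.0]
grip_width: 0.3
```

>>> carry_out(rows=[[0.4,3,0,0],[0.8,7,0,0],[1.3,11,0,0],[1.9,16,0,0],[2.5,21,0,0],[3.2,27,0,0],[4,33,0,0],[4.7,39,0,0],[5.4,45,0,0],[6.1,51,0,0],[6.8,57,0,0],[7.5,63,0,0],[8.2,69,0,0],[9,75,0,0],[9.7,81,0,0],[10.4,87,0,0],[11.1,93,0,0],[11.7,98,0,0],[12.2,102,0,0],[12.4,104,0,0]])

```text
time: 14.57
tool_pos: [439.8, -249.1, 76.7]
tcp_rot: [2.759, 1.564, 2.642]
contact_force: [0.6, -0.4, 0.5]
grip_width: 0.4
```

```bash
python3 - <<'E'
from h import *
s=snap('scene','s6');t=snap('top','t6');j=jaw();print(j,loc(p,j[0]))
c=np.hstack([cv2.resize(s[150:330,250:450],(400,360)),cv2.resize(t[180:330,230:430],(480,360))[:,:400]])
cv2.imwrite('pics/c6.png',c[:,:,::-1])
E
```

```text
(array([ 439.8, -249.3,   76.7]), np.float64(-6.72), array([-0.006,  0.004, -1.   ]), array([ 0.3, -0.3,  0.4]), 0.5) [  -0.  -118.9]
```

View pics/c6.png

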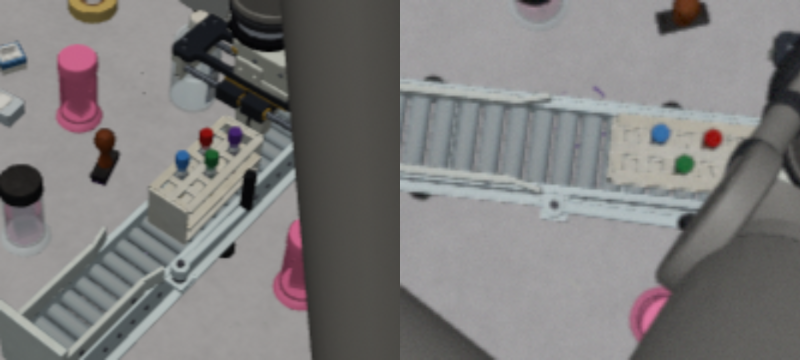

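The rack has rolled straight, with its front at the bay side and all bystanders in place. Keep pushing.

>>> carry_out(rows=[[0.5,4,0,0],[1.1,9,0,0],[1.8,15,0,0],[2.6,22,0,0],[3.4,29,0,0],[4.3,36,0,0],[5.1,43,0,0],[5.9,50,0,0],[6.8,57,0,0],[7.6,64,0,0],[8.4,71,0,0],[9.3,78,0,0],[10.1,85,0,0],[10.9,92,0,0],[11.8,99,0,0],[12.6,106,0,0],[13.4,113,0,0],[14.2,120,0,0],[15,126,0,0],[15.5,131,0,0]])

```text
time: 16.33
tool_pos: [455.4, -117.6, 76.7]
tcp_rot: [2.752, 1.564, 2.635]
contact_force: [0.9, -0.7, 0.1]
grip_width: 0.6
```

>>> carry_out(rows=[[0.5,4,0,0],[0.9,8,0,0],[1.4,12,0,0],[1.9,16,0,0],[2.4,20,0,0],[2.8,24,0,0],[3.3,28,0,0],[3.8,32,0,0],[4.3,36,0,0],[4.7,40,0,0],[5.2,44,0,0],[5.7,48,0,0],[6.2,52,0,0],[6.5,55,0,0],[6.9,58,0,0],[7.1,60,0,0]])

```text
time: 17.67
tool_pos: [462.5, -57.2, 76.7]
tcp_rot: [2.745, 1.563, 2.629]
contact_force: [0.3, -0.1, 0.2]
grip_width: 0.2
```

```bash
python3 - <<'E'
from h import *
j=jaw();print(j,loc(p,j[0]))
E
```

```text
(array([462.5, -57.2,  76.7]), np.float64(-6.69), array([-0.006,  0.004, -1.   ]), array([ 0.3, -0.1,  0.2]), 0.2) [-0.1 74.5]
```

>>> carry_out(rows=[[0.2,1.5,0,0],[0.4,3,0,0],[0.6,4.5,0,0],[0.7,5.5,0,0],[0.8,6.5,0,0],[0.8,6.5,0,0]])

```text
time: 18.17
tool_pos: [463.3, -50.5, 76.7]
tcp_rot: [2.734, 1.563, 2.618]
contact_force: [0.7, 0.4, 0.4]
grip_width: 0.4
```

```bash
python3 - <<'E'
from h import *
s=snap('scene','s7');j=jaw();print(j,loc(p,j[0]))
cv2.imwrite('pics/c7.png',cv2.resize(s[190:350,210:410],(750,600),interpolation=cv2.INTER_CUBIC)[:,:,::-1])
E
```

```text
(array([463.3, -50.6,  76.7]), np.float64(-6.7), array([-0.006,  0.004, -1.   ]), array([ 0.3, -0.9,  0.9]), 0.4) [-0.1 81.2]
```

View pics/c7.png

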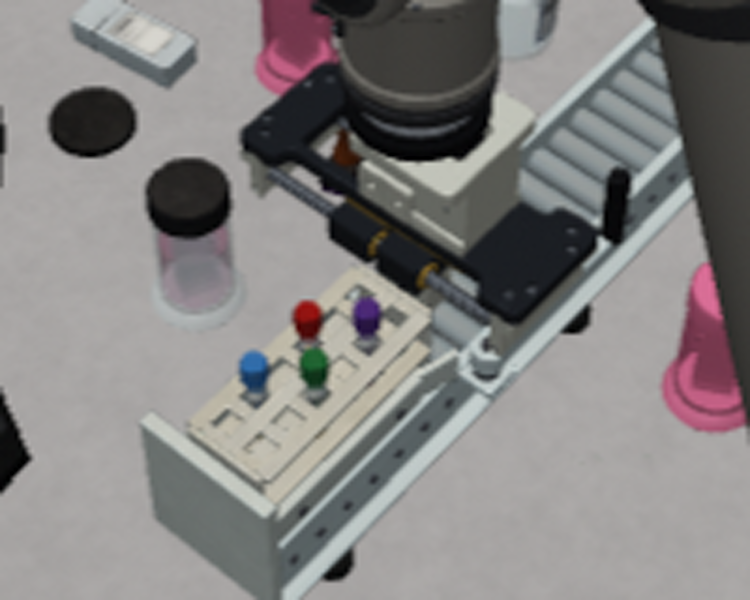

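The rack is deep in the bay, close to the end wall at crop (215,465). No stop force yet, so continue in small steps.

>>> carry_out(rows=[[0.1,0.7,0,0],[0.2,1.4,0,0],[0.3,2,0,0],[0.3,2,0,0],[0.3,2,0,0]])

```text
time: 18.63
tool_pos: [463.5, -48.8, 76.7]
tcp_rot: [2.788, 1.563, 2.672]
contact_force: [-1.6, -2.2, 1.1]
grip_width: 0.3
```

>>> carry_out(rows=[[0.1,0.7,0,0],[0.2,1.4,0,0],[0.3,2,0,0],[0.3,2,0,0],[0.3,2,0,0]])

```text
time: 19.05
tool_pos: [463.3, -48.6, 76.7]
tcp_rot: [-3.08, 1.563, 3.088]
contact_force: [-4.3, -12.8, 1.3]
grip_width: 0.6
```

The force rose to 13 N with no further travel, so the rack is against the stop. Back off, lift, and return to the peg.

>>> carry_out(rows=[[-0.3,-3,0,0],[-1,-10,0,0],[-3,-25,0,0],[-5,-43,0,0],[-5,-43,10,0],[-5,-43,40,0],[-5,-43,70,0],[-5,-43,100,0],[-5,-43,105,0],[-20,-60,105,0],[-40,-82,105,0],[-60,-104,105,0],[-67.5,-113.5,105,0],[-67.5,-113.5,105,0],[-67.5,-113.5,105,0]])

```text
time: 20.3
tool_pos: [395.8, -162.3, 181.6]
tcp_rot: [3.112, 1.563, 2.994]
contact_force: [-0.4, 0.2, 0.0]
grip_width: 0.5
```

>>> carry_out(rows=[[0,0,0,0],[0,0,0,0],[0,0,0,0],[0,0,-25,0],[0,0,-50,0],[0,0,-75,0],[0,0,-90,0],[0,0,-94,0],[0,0,-94,0]], hand=44)

```text
time: 21.05
tool_pos: [395.5, -161.6, 86.8]
tcp_rot: [3.004, 1.561, 2.887]
contact_force: [-0.5, 0.2, 0.2]
grip_width: 43.5
```

>>> carry_out(rows=[[0,0,0,0],[0,0,0,0],[0,0,0,0],[0,0,0,0],[0,0,0,0],[0,0,0,0],[0,0,0,0],[0,0,0,0]], hand=8)

```text
time: 21.72
tool_pos: [395.8, -161.8, 87.2]
tcp_rot: [3.039, 1.562, 2.922]
contact_force: [-1.2, -0.2, 4.5]
grip_width: 13.4
```

```bash
python3 - <<'E'
from h import *
j=jaw();print(j,get_obs()['time'],loc(p,j[0]))
h=W(p,(-52,75,0))[:2]; d=j[0][:2]-h; r=np.hypot(*d); a0=np.arctan2(d[1],d[0]); print('r',r,'theta',p[2]-a0)
for th in np.linspace(p[2]-a0,0,20)[1:]:
    a=p[2]-th; print((h+112.3*np.array([np.cos(a),np.sin(a)])-j[0][:2]).round(0).astype(int).tolist(),end=' ')
E
```

```text
(array([ 395.8, -161.8,   87.2]), np.float64(-6.7), array([-0.008,  0.002, -1.   ]), array([-1.2, -0.2,  4.5]), 13.4) 21.7167 [-54.  -37.2]
r 112.20418391805983 theta 1.5889335303180216
[9, -1] [19, -1] [28, 0] [37, 1] [46, 3] [55, 6] [64, 10] [72, 14] [80, 20] [88, 25] [95, 32] [101, 39] [107, 46] [112, 54] [116, 62] [120, 71] [123, 80] [125, 89] [127, 98]
```

>>> carry_out(rows=[[9,-1,0,0],[19,-1,0,0],[28,0,0,0],[37,1,0,0],[46,3,0,0],[55,6,0,0],[64,10,0,0],[72,14,0,0],[80,20,0,0],[88,25,0,0],[95,32,0,0],[101,39,0,0],[107,46,0,0],[112,54,0,0],[116,62,0,0],[120,71,0,0],[123,80,0,0],[125,89,0,0],[126,94,0,0],[127,96,0,0]])

```text
time: 23.38
tool_pos: [522.9, -64.3, 87.5]
tcp_rot: [3.009, 1.562, 2.893]
contact_force: [-4.3, -3.3, 8.4]
grip_width: 13.5
```

>>> carry_out(rows=[[0.2,1.5,0,0],[0.3,3,0,0],[0.3,3,0,0],[0.3,3,0,0]])

```text
time: 23.72
tool_pos: [523.1, -62.1, 87.5]
tcp_rot: [-3.055, 1.562, 3.112]
contact_force: [-1.9, -9.4, 4.3]
grip_width: 13.4
```

```bash
python3 - <<'E'
from h import *
j=jaw();l=loc(p,j[0]);print(j,l,'theta',np.arctan2(75-l[1],l[0]+52))
E
```

```text
(array([523.1, -62.1,  87.5]), np.float64(-6.62), array([-0.009,  0.   , -1.   ]), array([-1.9, -9.4,  4.3]), 13.4) [60.6 76.8] theta -0.01598442891836568
```

>>> carry_out(rows=[[0.2,1,0,0],[0.3,2,0,0],[0.3,2,0,0]])

```text
time: 23.97
tool_pos: [523.1, -62.0, 87.6]
tcp_rot: [-2.692, 1.56, -2.807]
contact_force: [-3.1, -15.3, 3.0]
grip_width: 13.5
```

>>> carry_out(rows=[[0,0,0,0],[0,0,0,0],[0,0,0,0],[0,0,0,0],[0,0,15,0],[0,0,40,0],[0,0,70,0],[0,0,100,0],[0,0,115,0],[-5,-40,115,0],[-20,-80,115,0],[-35,-120,115,0],[-50,-160,115,0],[-65,-200,115,0],[-75,-225,115,0],[-75,-225,115,0],[-75,-225,115,0]], hand=40)

```text
time: 25.38
tool_pos: [447.5, -287.7, 202.1]
tcp_rot: [-2.823, 1.56, -2.941]
contact_force: [0.6, 0.1, 0.5]
grip_width: 40.2
```

```bash
python3 - <<'E'
from h import *
s=snap('scene','s8');t=snap('top','t8');print(jaw(),get_obs()['time'])
c=np.hstack([cv2.resize(s[190:350,210:343],(400,480),interpolation=cv2.INTER_CUBIC),cv2.resize(t[180:300,205:305],(400,480),interpolation=cv2.INTER_CUBIC)])
cv2.imwrite('pics/c8.png',c[:,:,::-1])
# expected crop pixels: gate peg shut, rack home rear corners
for th in(0,.05):
  q=proj('top',W(p,(-52+112*np.cos(th),75-112*np.sin(th),128)));print('peg',th,((q-[205,180])*4+[400,0]).round())
for n,q in dict(frontL=(29,235,103),rearL=(29,91,103),rearR=(-29,91,103)).items():
  a=proj('top',W(p,q));print(n,((a-[205,180])*4+[400,0]).round())
E
```

```text
(array([ 448.3, -285.9,  202.3]), np.float64(-6.58), array([-0.01 , -0.002, -1.   ]), array([-0.5, -0.4,  0.7]), 39.8) 25.4833
peg 0 [780. 106.]
peg 0.05 [791. 108.]
frontL [455. 141.]
rearL [742. 172.]
rearR [729. 288.]
```

View pics/c8.png

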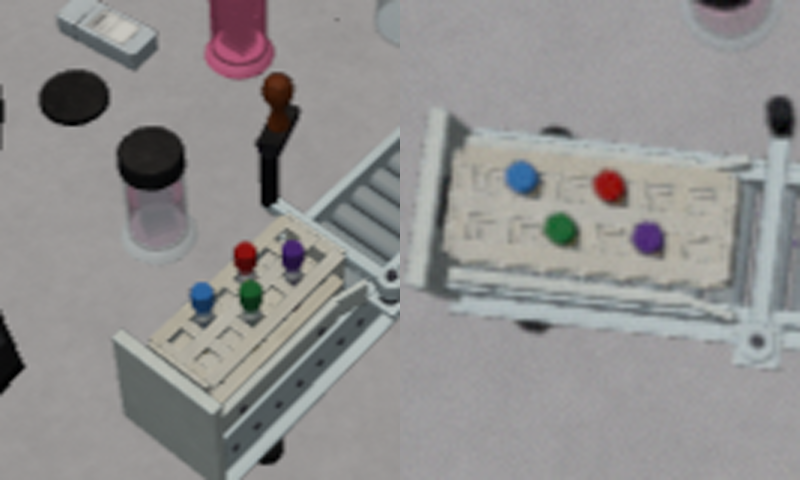

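The rack is home: its front edge at right crop (455,145) and rear at (738,178) are within about 1 px of the projection. The peg top at (780,104) matches shut at (780,106). The jar stands upright. One numeric check of the bystanders, then hand in.

```bash
python3 - <<'E'
from h import *
a=cv2.imread('pics/t1.png').astype(int);b=cv2.imread('pics/t8.png').astype(int)
c=cv2.imread('pics/s1.png').astype(int);d=cv2.imread('pics/s8.png').astype(int)
for n,x,y,(u0,u1,v0,v1) in[('stamp top',a,b,(334,362,174,198)),('wash top',a,b,(406,446,174,212)),('amber top',a,b,(382,414,290,320)),('pink top',a,b,(325,358,298,330)),('stamp sc',c,d,(292,314,210,258)),('wash sc',c,d,(334,364,155,206))]:
    print(n,abs(x-y)[v0:v1,u0:u1].mean().round(1))
E
```

```text
stamp top 2.4
wash top 69.6
amber top 45.5
pink top 6.4
stamp sc 19.5
wash sc 4.7
```

```bash
python3 -c "
from plant import *
print(get_obs()['time']);print(close_job())"
```

```text
25.4833
the job is handed in; nothing more can be done
None
```

The rack is in the bay against its end stop with the gate shut behind it. I handed the job in at 25.5 s of the 72 s allowed.

**What I did:** I stood the jar upright on clear desk beyond the track and swung the gate open to about 1.59 rad. I then pushed the rack along the rollers by its rear end plate until the force rose to 13 N with no further travel. Last, I swung the gate back until its stop pushed back with 15 N, released the peg and lifted clear.

**Last checks:**
- **Rack:** its edges are within about 1 px (roughly 2 mm) of the computed home position.
- **Gate:** the peg top is within about 1 px of the computed shut position.
- **Jar:** it stands upright.
- **Stamp:** unchanged in the top view. The side-view comparison differed (19.5); I think that is the moved gate peg in the same patch, but I did not check further.
- **Wash bottle:** unchanged in the side view. It was not usable in the top view (69.6), probably because the arm covered it.
- **Amber bottle:** I could not confirm it at the end. The top-view patch differed (45.5), probably because the arm covered it, and I made no side-view comparison. It looked in place just before the push, and by my clearance figures the gripper body stayed about 30 mm above it.

The jar measured about 47 mm across where I gripped it, against the stated 59 mm. Its body is slimmer there than at the foot, and the grip held.

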